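# Key the lapping wheel onto its spindle

### The job

Fit the aluminium lapping wheel to the stone-polishing machine: take the steel key out of its wooden stand and drop it upright into the slot of the machine's shaft until it stands on the bottom, then slide the wheel down over shaft and key, boss up, until it is fully home on the square shoulder. The wheel's keyed bush may sit well to either side of the red mark, so feel for the key by turning the wheel lightly on it; do not force or drop the wheel, and leave the other things on the bench where they are.

Things in the scene. Friction and masses are not known exactly. Their poses are not given: they have to be found in the camera images.
- machine: Fixed green lapping machine: housing 150 x 150 x 55 mm high, a grey motor out 70 mm on its -x side. On top a dark square spindle shoulder, 64 x 64 mm, z = 55 to 91 mm, and in its middle a vertical steel shaft 28 mm in diameter, z = 91 to 131 mm, rim rounded 2 to 3 mm; it does not turn. Origin: centre of the underside, on the shaft's axis, z up. The key slot is on the shaft's +x side.
- seat (a point): On the shaft's axis at the top of the square shoulder (91 mm above the bench), where the underside of the wheel must come to rest. Let down with the hand, never falling: slower than 0.3 m/s along the shaft. Axes as the machine's.
- slot (a point): Centre of the key slot's bottom, 14.5 mm from the shaft's axis along the machine's +x, 61 mm above the bench; axes as the machine's. In the shoulder the slot is a pocket 30 mm deep, 11.4 mm (x) by 12 mm (y), mouth chamfered 1 mm; above, it goes on as a 12 mm wide groove to the shaft's top, open outwards (+x).
- shaft_top (a point): On the shaft's axis at its top, 131 mm above the bench. A key on the slot's bottom sticks 5.5 mm out of the shaft and ends 32 mm above the shoulder, 8 mm below this point. Beside the key there is no room for fingers below the shaft's top: release it there, its foot already in the pocket, and it drops the last 20 to 25 mm.
- key: Loose square steel bar 10 x 10 x 62 mm with a chamfered foot, about 50 g, standing upright in the wooden stand with its top 36 mm clear of it. Origin: centre of its lower end, z along it, x and y square to its sides.
- stand: Fixed wooden block 60 x 60 x 36 mm with a 12 mm square hole 26 mm deep in which the key stands. Origin: centre of the underside.
- wheel: Loose aluminium wheel, 0.4 to 0.6 kg, lying on the bench boss up: a disc 120 mm in diameter, 12 mm thick, on it a round boss 59 mm in diameter up to 36 mm above the underside. Origin: centre of the underside, z up. In it sits a brass bush, as high as the wheel, that does not turn under light load: through bore 30 mm, keyway 11.6 mm wide, reaching 22.2 mm from the axis.
- mark (a point): Red mark on top of the disc, 46 mm from the wheel's axis along its +x, 12 mm above its underside. The keyway lies anywhere up to 0.7 rad to either side of it, to be found by feel. Out of line, the wheel stops on the key's top, its underside 32 mm above the shoulder, and can be turned there. More than 50 N between the wheel and the machine or key is too much.
- inkstone: Bystander: dark slate inkstone 120 x 190 x 34 mm; origin: centre of the underside.
- bowl: Bystander: white bowl 90 mm across, 45 mm high; origin: centre of the underside.
- chisel_red: Bystander: chisel with red handle lying on the bench, 160 mm long, 16 mm high, blade along its +x; origin: on the bench where handle and blade meet.
- chisel_wood: Bystander: the same chisel with a wooden handle.
- rubbing_block: Bystander: grey stone block 50 x 90 x 30 mm; origin: centre of the underside.
- punch: Bystander: dark steel punch, 100 x 12 x 12 mm, lying along its x; origin: centre of the underside.
Not all that is in view belongs to the job. Leave any blue or orange look-alike of the wheel alone.

How it is judged:
By the outcome, as a careful person would: the job done as asked, in the order asked, and still so for the second after the job is handed in, with the robot touching nothing.
It also fails if it takes over 72 s, if anything falls off the work surface, if the arm or the gripper's body presses on something with over 40 N, if the wrist force passes 120 N, or if a joint passes its speed limit or range.

### The arm

A 7-joint arm with a two-finger parallel gripper is mounted at the origin on the work surface. World frame = base frame: x ahead of the robot, y to its left, z up, the work surface at z = 0. Lengths are in mm, angles in rad, forces in N, time in s.
With the tool pointing down it reaches from about 400 to 900 mm from the base axis. Payload 5.6 kg.
Tool frame: the origin (TCP) lies where the fingers leave the gripper's body, on its centre line; the fingertips stand 88 mm ahead of it and the grasp point (between the pads) lies 69 mm ahead of it; z points along the fingers, y is the line along which they close (so a half turn about z gives the same grasp; the last joint's range is limited). The gripper opens to 92 mm and grips with 3 to 60 N. Pads are 20 mm wide; open, the fingers measure 128 mm over their backs; the gripper's body (75 mm by 189 mm) begins 69 mm behind the grasp point.
Start: joints at [-1.39, 0.468, -0.012, 1.603, 0.006, 1.071, -0.056], TCP at [144.296, 633.786, 302.692] pointing down, gripper open.
Joint ranges: [-2.53, 2.53], [-0.31, 2.02], [-1.57, 1.55], [0.28, 2.44], [-1.29, 4.43], [0.15, 1.84], [-2.92, 2.92]. Speed limits (rad/s): [2.57, 2.57, 3.14, 3.14, 3.14, 3.14, 3.14].

### API

Orientations are given as a rotation vector (axis times angle).
In Python, from station import monitor, cams, manip, masks_of gives the robot as it stands. The module is installed in compiled form; this text tells all that it offers.
- The arm moves only by the tool jog_arm, never from a script. Its argument "steps" is text: rows parted by semicolons, each of 4 numbers parted by spaces: the shift along the world's x, y, z in parts of the range, where 1.0 means 1000 mm, then the turn about the world's z in normalised numbers (1 is 2 pi rad). In form: dx dy dz twist; .... A call has 1 to 10 rows; each row is the pose to reach, as a shift and turn from the pose commanded when the call began; what a row does not reach only later rows make up. A row lasts 1/8 s, in which the tool goes at most 62.5 mm and 10.7 degrees, less where a joint would pass 70% of its speed; a pose out of reach is approached as far as the arm can. A call with a gripper value outside its range is refused whole. "claw" is the opening, from 0 (shut) to 1 (fully open), set as the call begins (left out, the last holds). The fingers move at their own pace and stop on an object; the grip force is fixed at half the most. Time passes only in rows, so rows that repeat a pose let the fingers close. It gives the time, the measured TCP pose, the force, the opening and the grip force at its end, in the units of the state.
- monitor.get_obs(): the state, without advancing time (a new reading comes with each control period).
- cams.camera(name): name is "side" or "top"; returns (picture, depth): 420x560x3 uint8, red, green, blue; 420x560 float32, mm along the optical axis (not along the pixel's ray), 0 where there is no reading.
- cams.get_calibration(name): a dict with "fx", "fy", "cx", "cy" (pixels), "R" (3x3) and "t" (3): a world point X has camera coordinates R X + t. Camera axes: x right, y down, z forward; pixel columns grow to the right and rows downward; lengths in mm; the calibration is good to about 2 mm. A picture is of the moment at which its call begins. get_calibration takes no time and is no camera call.
- manip.finish_job(): hands the job in; it is judged then, once.
Trained networks look in the newest picture that a camera, given by its name, has taken for a name from the list of things; names that differ only in an ending like _2 or _b are one class to them, and where a whole thing is asked for, a point or a joint stands for the part that bears it (a point fixed in the world has none). Each returns a list of dicts, best first, with "confidence" (0 to 1); they miss things now and then, are a little off and sometimes report something else, mostly with a low value. They report only what shows in the picture. A call takes as long as a camera call. They do not tell look-alikes from the thing itself.
- masks_of(label, camera): "pixels" (420x560 bool, what is visible of it) and "centre" ([column, row] in pixels, amid what is visible of it).
The state is a dict: "t": time; "joint_positions": joint angles; "qvel": joint speeds; "joint_torque": joint torques, N m; "eef_pos": TCP position; "tool_rot": TCP orientation; "ft_force": force on the tool from outside, world axes, zero at the start; "wrist_torque": the same for the moment, N m; "width": finger opening in mm; "finger_force": force on a finger pad.
Only numpy, scipy, OpenCV 4.12 (cv2) and the standard library are available. Lean on these libraries where they do the work, as an engineer would, in place of code of your own. Each camera call takes 0.05 s, during which the arm holds its last target. There are 200 camera calls.

## Working session

There is one attempt and no reset: what is moved stays moved. The work goes in short steps, Python scripts to look and compute and a tool call to move; the robot and the scene stay as the last step left them, time stands still between calls to the robot, and variables do not carry over. Pictures are saved under pics/ and viewed, at most 10 in all, crops included, and the job is handed in when it is done.

Besides the shell and the picture viewer there is one more tool, called after "Call:" as name(argument=value, ...), one argument or row to a line, values as JSON. jog_arm: Moves the arm, as the interface text tells. Its arguments: {"type":"object","properties":{"steps":{"type":"string"},"claw":{"type":"number"}},"required":["steps"]}

```bash
mkdir -p pics; cat > h.py <<'E'
import numpy as np, cv2
from station import monitor, cams, manip, masks_of
def cloud(name):
    p,d=cams.camera(name); c=cams.get_calibration(name)
    R=np.array(c["R"]);t=np.array(c["t"])
    v,u=np.mgrid[0:420,0:560]
    X=np.stack([(u-c["cx"])/c["fx"]*d,(v-c["cy"])/c["fy"]*d,d],-1)
    W=(X-t)@R
    W[d==0]=np.nan
    return p,W
def save(n,p): cv2.imwrite("pics/"+n,np.ascontiguousarray(p[...,::-1]))
E
python3 - <<'E'
from h import *
P=[]
for n in ("top","side"):
    p,W=cloud(n); save(n+"0.png",p)
    c=cams.get_calibration(n); print(n,c["fx"],-np.array(c["R"]).T@c["t"])
    for l in ("machine","key","stand","wheel","mark","inkstone","bowl","chisel_red","punch","rubbing_block"):
        for r in masks_of(l,n)[:3]:
            w=W[r["pixels"]]; print(n,l,round(r["confidence"],2),np.round(r["centre"]),np.round(np.nanmedian(w,0)),np.round(np.nanmax(w[:,2])))
o=monitor.get_obs();print(o)
E
```

```text
top 399.2154100581291 [ 466.87470212  155.19657983 1259.08744806]
top machine 0.84 [425. 207.] [ 540. -276.   57.] 137.0
top machine 0.58 [272. 144.] [724. 185.  30.] 39.0
top stand 0.95 [331. 206.] [535.   8.  36.] 75.0
top stand 0.35 [300. 226.] [483. 102.  16.] 21.0
top wheel 0.97 [252. 249.] [379. 245.  13.] 44.0
top wheel 0.82 [249. 200.] [556. 268.  13.] 45.0
top wheel 0.78 [145. 258.] [371. 583.  13.] 42.0
top mark 0.93 [252. 252.] [379. 243.  13.] 44.0
top mark 0.87 [191. 228.] [467. 450.  13.] 43.0
top mark 0.82 [244. 196.] [560. 269.  13.] 45.0
top inkstone 0.98 [323. 136.] [759.  22.  24.] 42.0
top inkstone 0.61 [428. 203.] [ 540. -277.   57.] 137.0
top bowl 0.55 [393. 150.] [ 714. -192.   21.] 50.0
top chisel_red 0.62 [298. 220.] [504. 102.  14.] 21.0
top punch 0.64 [321. 260.] [362.  30.  12.] 19.0
top punch 0.41 [427. 203.] [ 540. -277.   57.] 137.0
top rubbing_block 0.83 [272. 145.] [724. 187.  30.] 39.0
top rubbing_block 0.64 [427. 204.] [ 540. -277.   57.] 137.0
side 469.67564863375867 [ 253.47756887 -657.07451294  976.91705955]
side machine 0.62 [355. 378.] [ 529. -
[... 902 characters left out ...]
1.1, 'joint_positions': array([-1.38996552,  0.46750261, -0.01164651,  1.60271711,  0.00599727,
        1.07140181, -0.05628522]), 'qvel': array([-0.00108256, -0.00126873, -0.0009481 ,  0.0009453 , -0.00067119,
       -0.00070803, -0.001311  ]), 'joint_torque': array([ 4.65616849e-04, -5.20424545e+01, -1.24041899e-02, -2.44068897e+01,
       -5.66811953e-02,  1.12319615e-02,  1.66731166e-05]), 'eef_pos': array([144.28969199, 633.77719491, 302.68358923]), 'tool_rot': array([3.50882653e-01, 3.12191947e+00, 7.85353195e-06]), 'ft_force': array([-0.55354337, -0.61225352, -0.60122985]), 'wrist_torque': array([-0.01192602,  0.02567105, -0.0218594 ]), 'finger_force': 0.0, 'width': 91.54616648542677}
```

View images.

View pics/top0.png

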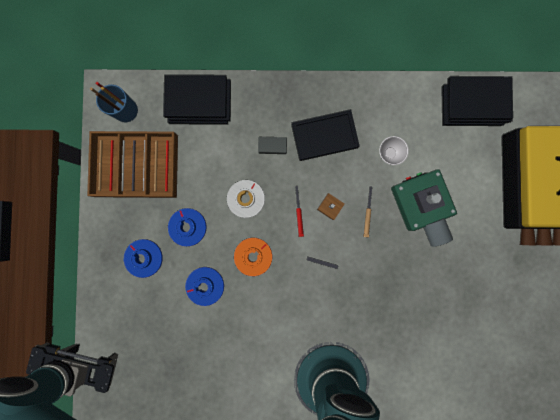

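View pics/side0.png

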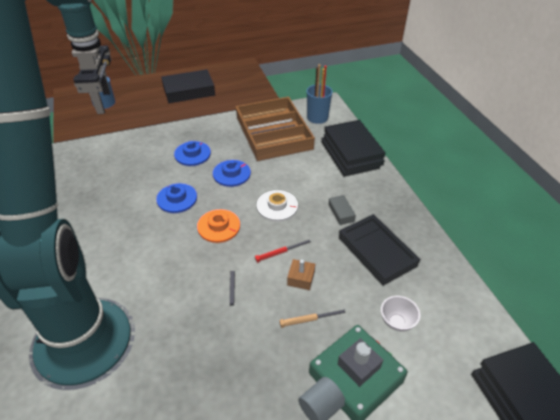

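Candidates in the top view: blue wheels at (187,227), (143,258) and (204,286), an orange wheel at (253,257), and one silver wheel at (246,199). The silver one is the aluminium wheel. The key is in the stand at (331,207), and the machine is at (425,200) with its motor at (438,232). Next is a close crop plus measurements.

```bash
cat >> h.py <<'E'
def sel(W,c,r,z0,z1):
    return W[(np.hypot(W[...,0]-c[0],W[...,1]-c[1])<r)&(W[...,2]>z0)&(W[...,2]<z1)]
def rect(pts):
    # robust square fit
    q=pts[:,:2].astype(np.float32); (c,s,a)=cv2.minAreaRect(q); return np.round(c,1),np.round(s,1),round(a,1)
def circ(pts,rad):
    from scipy.optimize import least_squares
    h=cv2.convexHull(pts[:,:2].astype(np.float32))[:,0]
    f=least_squares(lambda p:np.hypot(*(h-p[:2]).T)-p[2],[*h.mean(0),rad],loss="soft_l1")
    return np.round(f.x,1)
E
python3 - <<'E'
from h import *
for n in ("top","side"):
    p,W=cloud(n)
    if n=="top":
        a=cv2.resize(p[165:235,210:285],(375,350),interpolation=2);b=cv2.resize(p[160:250,300:460],(622,350),interpolation=2)
        save("c1.png",cv2.resize(np.hstack([a,b]),(798,280)))
    else: save("c2.png",np.hstack([cv2.resize(p[180:230,245:310],(390,300),interpolation=2),cv2.resize(p[320:420,295:415],(360,300),interpolation=2)]))
    print(n,"bench z",np.nanmedian(sel(W,(450,150),40,-20,9)[:,2]))
    m=(537,-277)
    print(" housing",rect(sel(W,m,112,48,62)),"z",np.median(sel(W,m,112,48,62)[:,2]))
    s=sel(W,m,80,84,97);print(" shoulder",rect(s),np.median(s[:,2]))
    s=sel(W,m,80,123,140);print(" shaft top",rect(s),circ(s,14),np.median(s[:,2]),s.mean(0),len(s))
    s=sel(W,(530,2),60,30,42);print(" stand",rect(s),np.median(s[:,2]))
    s=sel(W,(530,2),40,62,85);print(" key",len(s),rect(s) if len(s)>2 else 0,np.median(s,0))
    s=sel(W,(556,262),75,8,18);print(" disc",circ(s,60),np.median(s[:,2]))
    s=sel(W,(556,262),75,30,45);print(" boss",circ(s,30),np.median(s[:,2]))
    red=(p[...,0].astype(int)-np.maximum(p[...,1],p[...,2])>60)&(np.hypot(W[...,0]-553,W[...,1]-262)<58)
    print(" red",W[red].mean(0),red.sum())
E
```

```text
top bench z 0.4005373068929277
 housing (array([ 532.3, -287.3]), array([203.3, 150.4]), 20.9) z 55.44255372495536
 shoulder (array([ 556.4, -278.9]), array([64.1, 66. ]), 21.6) 91.45181845359517
 shaft top (array([ 556.5, -278.9]), array([26., 26.]), 1.4) [ 556.1 -278.9   13.6] 131.0284669481183 [ 555.45588427 -278.16697669  130.92266717] 78
 stand (array([535.5,   5.6]), array([59.6, 60.2]), 56.8) 36.79904759064263
 key 13 (array([535.4,   5.9]), array([9.2, 9.8]), 62.7) [535.92443717   6.18186663  72.72249475]
 disc [558.5 270.3  59.1] 12.78056372306976
 boss [558.7 270.4  28.8] 36.671787553395504
 red [597.34726476 247.88175162  13.38213815] 8
side bench z -0.7376614308715368
 housing (array([ 531.1, -289.7]), array([199.5, 148.9]), 21.5) z 54.34088457916671
 shoulder (array([ 555.1, -279.7]), array([66.9, 65.5]), 21.6) 90.26838454158224
 shaft top (array([ 553.1, -280.8]), array([25.1, 28.2]), 26.0) [ 554.  -280.5   14.1] 129.61451238545988 [ 553.03008645 -281.84634887  129.39351995] 155
 stand (array([533.2,   4.1]), array([64.1, 60.9]), 58.5) 35.115540484231744
 key 25 (array([532.8,   4.1]), array([11.8, 10.1]), 71.7) [532.17717404   2.58707218  69.90094661]
 disc [556.6 268.3  59.8] 11.39691725214785
 boss [556.8 268.3  29.9] 35.11438121501906
 red [nan nan nan] 0<stdin>:18: RuntimeWarning: Mean of empty slice.
  ret = um.true_divide(
```

View pics/c1.png

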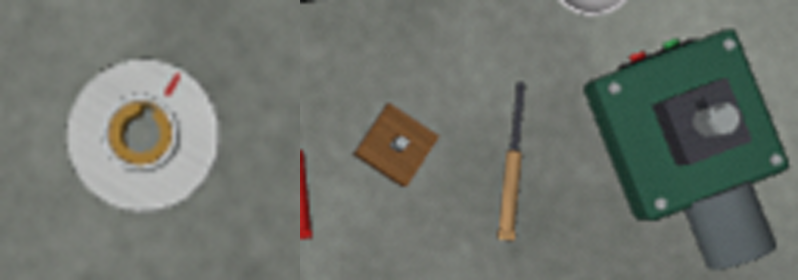

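View pics/c2.png

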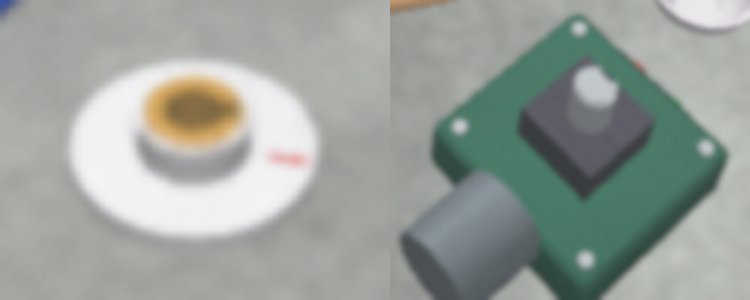

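The crop confirms the silver wheel with brass bush. The keyway notch is at about (147,108) in crop c1, near the red mark at (173,84). The machine's slot faces up-left at (703,105), so its yaw is about +21.4°. Next I move over the key and estimate the keyway angle.

Units first: shifts go in shares of 1000 mm and turns go in shares of 2 pi rad. So -629 mm / 1000 = -0.629, 390 mm / 1000 = 0.39, -0.347 rad / 6.2832 = -0.0552.

Call:
jog_arm(
  steps="0.39 -0.629 0 -0.0552;0.39 -0.629 0 -0.0552;0.39 -0.629 0 -0.0552;0.39 -0.629 0 -0.0552;0.39 -0.629 0 -0.0552;0.39 -0.629 0 -0.0552;0.39 -0.629 0 -0.0552;0.39 -0.629 0 -0.0552;0.39 -0.629 0 -0.0552;0.39 -0.629 0 -0.0552",
  claw=0.6,
)

```text
t: 2.45
eef_pos: [474.5, 100.9, 303.2]
tool_rot: [0.884, 3.014, 0.002]
ft_force: [0.7, 0.4, -0.9]
width: 55.2
finger_force: 0.0
```

```bash
python3 - <<'E'
from h import *
o=[]
for n,ctr in (("top",(558.6,270.4)),("side",(556.7,268.3))):
    p,W=cloud(n); c=cams.get_calibration(n); R=np.array(c["R"]);t=np.array(c["t"])
    s=6; g=np.arange(-60,60.01,1/3)
    for z in (36,12):
        yy,xx=np.meshgrid(g[::-1],g[::-1]) # col: +y left ; row: +x up
        X=np.stack([ctr[0]+yy.T*0+xx.T,ctr[1]+yy,np.full_like(xx,z)],-1)
        C=X@R.T+t
        u=(C[...,0]/C[...,2]*c["fx"]+c["cx"]).astype(np.float32);v=(C[...,1]/C[...,2]*c["fy"]+c["cy"]).astype(np.float32)
        im=cv2.remap(p,u,v,cv2.INTER_CUBIC)
        if z==12:
            q=im.astype(int);m=(q[...,0]-np.maximum(q[...,1],q[...,2])>40)
            m&=np.hypot(X[...,0]-ctr[0],X[...,1]-ctr[1])<57
            d=X[m][:,:2]-ctr; print(n,"mark",d.mean(0),np.arctan2(*d.mean(0)[::-1]))
        else:
            o.append(cv2.resize(im[60:301,60:301],(390,390)))
save("rect.png",np.hstack(o))
print(monitor.get_obs()["eef_pos"])
E
```

```text
top mark [nan nan] nan
side mark [7.76666667 7.76666667] 0.7853981633974495
[476.39787     96.30680482 303.38737827]<stdin>:15: RuntimeWarning: Mean of empty slice.
  ret = um.true_divide(
```

View pics/rect.png

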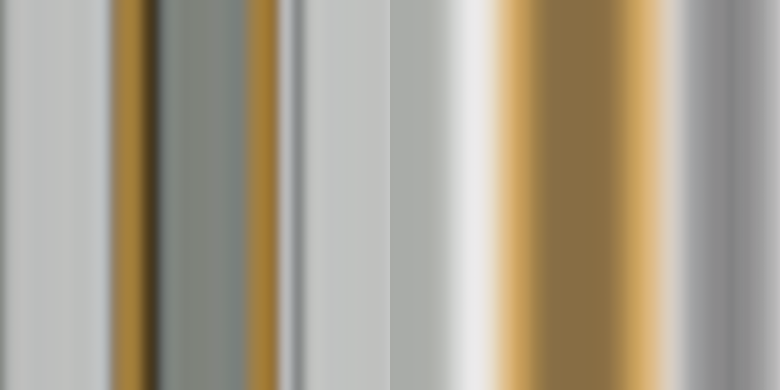

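In the tool's units: -91 mm / 1000 = -0.091, 58 mm / 1000 = 0.058.

Call:
jog_arm(
  steps="0.058 -0.091 0 0;0.058 -0.091 0 0;0.058 -0.091 0 0;0.058 -0.091 0 0",
)

```text
t: 3.05
eef_pos: [531.2, 12.7, 302.5]
tool_rot: [-0.883, -3.014, -0.001]
ft_force: [-0.2, -0.5, 0.0]
width: 55.4
finger_force: 0.0
```

```bash
cat >> h.py <<'E'
def rectify(n,p,ctr,z,half,step):
    c=cams.get_calibration(n); R=np.array(c["R"]);t=np.array(c["t"])
    g=np.arange(half,-half-1e-6,-step); yy,xx=np.meshgrid(g,g)
    C=np.stack([ctr[0]+xx,ctr[1]+yy,np.full_like(xx,z)],-1)@R.T+t
    u=(C[...,0]/C[...,2]*c["fx"]+c["cx"]).astype(np.float32);v=(C[...,1]/C[...,2]*c["fy"]+c["cy"]).astype(np.float32)
    return cv2.remap(p,u,v,cv2.INTER_CUBIC),xx,yy
E
python3 - <<'E'
from h import *
o=[]
for n,ctr in (("top",(558.6,270.4)),("side",(556.7,268.3))):
    p,W=cloud(n)
    im,xx,yy=rectify(n,p,ctr,12,60,.33); q=im.astype(int)
    m=(q[...,0]-np.maximum(q[...,1],q[...,2])>40)&(np.hypot(xx,yy)<57)&(np.hypot(xx,yy)>33)
    print(n,"mark",xx[m].mean(),yy[m].mean(),np.arctan2(yy[m].mean(),xx[m].mean()))
    im,xx,yy=rectify(n,p,ctr,36,33,.166); im=cv2.resize(im,(390,390))
    cv2.circle(im,(195,195),int(15*390/66),(255,0,0),1)
    o.append(im)
save("rect2.png",np.hstack(o))
ob=monitor.get_obs();print(ob["eef_pos"],ob["tool_rot"])
E
```

```text
top mark 39.60457196613368 -22.811994355596937 -0.5225809484621122
side mark 2.8418411214956225 38.9540186915889 1.4979716069026598
[531.07485027  13.31715703 302.590112  ] [-8.80581400e-01 -3.01489734e+00 -9.87745278e-04]
```

View pics/rect2.png

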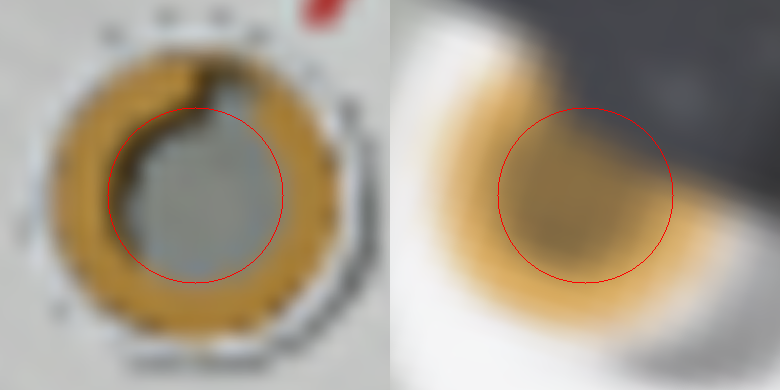

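The rectified top view shows the keyway centre at (232,85) relative to the bore centre (195,195). That puts it at about -0.31 rad in the world frame, against -0.52 for the mark. Next I descend over the key.

In the tool's units: -100 mm / 1000 = -0.1, -60 mm / 1000 = -0.06.

Call:
jog_arm(
  steps="0.003 -0.008 -0.06 0;0.003 -0.008 -0.1 0;0.003 -0.008 -0.1 0;0.003 -0.008 -0.1 0;0.003 -0.008 -0.1 0",
)

```text
t: 3.78
eef_pos: [535.7, 4.0, 204.6]
tool_rot: [0.883, 3.012, 0.003]
ft_force: [0.4, -0.1, 0.3]
width: 55.4
finger_force: 0.0
```

Call:
jog_arm(
  steps="0 0 0 0;0 0 0 0",
)

```text
t: 4.03
eef_pos: [534.9, 3.7, 203.4]
tool_rot: [0.884, 3.013, 0.001]
ft_force: [-0.1, 0.5, 0.0]
width: 55.0
finger_force: 0.0
```

In the tool's units: -56 mm / 1000 = -0.056, -30 mm / 1000 = -0.03.

Call:
jog_arm(
  steps="0 0.001 -0.03 0;0 0.001 -0.056 0;0 0.001 -0.056 0;0 0.001 -0.056 0;0 0.001 -0.056 0",
)

```text
t: 4.65
eef_pos: [535.3, 4.6, 147.8]
tool_rot: [0.884, 3.013, 0.001]
ft_force: [0.5, -0.6, -0.1]
width: 54.7
finger_force: 0.0
```

Call:
jog_arm(
  steps="0 0 0 0;0 0 0 0;0 0 0 0;0 0 0 0;0 0 0 0;0 0 0 0;0 0 0 0;0 0 0 0",
  claw=0,
)

```text
t: 5.65
eef_pos: [534.6, 4.6, 146.7]
tool_rot: [-0.885, -3.014, 0.0]
ft_force: [0.4, -0.2, -0.3]
width: 9.4
finger_force: 30.0
```

In the tool's units: -279 mm / 1000 = -0.279, -223 mm / 1000 = -0.223, -0.628 rad / 6.2832 = -0.0999.

Call:
jog_arm(
  steps="0 0 0.04 0;0 0 0.09 0;0 0 0.135 0;0.007 -0.055 0.135 -0.0201;0.014 -0.111 0.135 -0.0398;0.021 -0.167 0.135 -0.0598;0.028 -0.223 0.135 -0.0796;0.035 -0.279 0.135 -0.0999;0.035 -0.279 0.135 -0.0999;0.035 -0.279 0.135 -0.0999",
)

```text
t: 6.9
eef_pos: [569.5, -273.7, 281.1]
tool_rot: [-1.771, -2.593, -0.001]
ft_force: [0.5, 0.3, -1.0]
width: 9.3
finger_force: 30.0
```

Call:
jog_arm(
  steps="0 0 0 0;0 0 0 0;0 0 0 0",
)

```text
t: 7.28
eef_pos: [569.9, -273.5, 281.9]
tool_rot: [1.771, 2.595, 0.001]
ft_force: [0.3, -0.1, -0.0]
width: 9.1
finger_force: 30.0
```

```bash
python3 - <<'E'
from h import *
ob=monitor.get_obs();print(ob["eef_pos"],ob["tool_rot"],ob["width"])
o=[]
for n in ("top","side"):
    p,W=cloud(n)
    print(n,"shaft",circ(s,14) if len(s:=sel(W,(555,-279),25,123,137))>5 else 0,len(s))
    s=sel(W,(570,-275),22,143,205); print(len(s)); 
    if len(s): print(np.median(s,0),s.min(0),s.max(0))
    for r in masks_of("key",n)[:2]: print("key",r["confidence"],r["centre"],np.nanmedian(W[r["pixels"]],0))
    o.append(cv2.resize(p[310:410,300:420] if n=="side" else p[150:250,370:490],(390,325),interpolation=2))
save("hov.png",np.hstack(o))
E
```

```text
[ 569.89394782 -273.5384471   281.8681086 ] [1.77052335e+00 2.59496614e+00 7.69270362e-04] 9.118795103612717
top shaft [ 556.3 -278.5   13.4] 76
44
[ 569.35061584 -268.50750387  183.84293137] [ 551.99057316 -273.5009505   149.87177396] [ 581.54518324 -260.13109008  203.99676315]
side shaft [ 554.1 -280.3   13.9] 155
91
[ 565.94897581 -278.61636358  171.50701762] [ 552.61028036 -289.47826113  144.66253986] [ 586.49464809 -271.35249279  204.97987477]
key 0.46 [369.0, 335.0] [ 565.96352791 -277.97340611  160.45358715]
key 0.36 [352.1, 381.6] [ 527.44868848 -308.46682647   55.44992626]
```

View pics/hov.png

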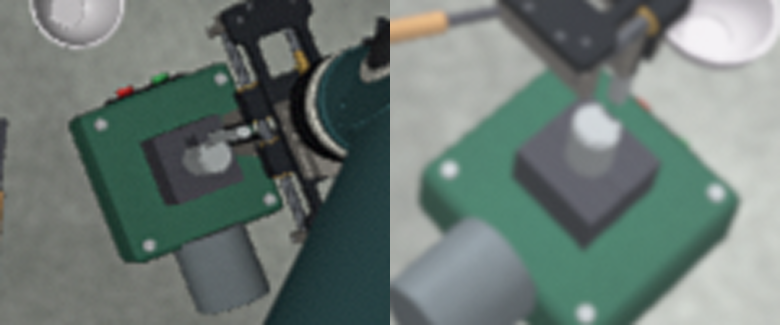

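```bash
cat >> h.py <<'E'
def outline(n,pts):
    c=cams.get_calibration(n); C=pts@np.array(c["R"]).T+np.array(c["t"])
    return np.c_[C[:,0]/C[:,2]*c["fx"]+c["cx"],C[:,1]/C[:,2]*c["fy"]+c["cy"]]
E
python3 - <<'E'
from h import *
th=np.radians(21.4);U=np.array([np.cos(th),np.sin(th)]);V=np.array([-U[1],U[0]])
for n,sh in (("side",(554.6,-280.1)),):
    acc=[]
    for k in range(4):
        p,W=cloud(n); s=sel(W,(569,-275),16,148,188); acc.append(s)
    s=np.vstack(acc); d=s[:,:2]-sh; u=d@U;v=d@V
    for a in range(148,188,5):
        m=(s[:,2]>=a)&(s[:,2]<a+5)
        print(a,m.sum(),"u",np.percentile(u[m],[5,50,95]).round(1),"v",np.percentile(v[m],[5,50,95]).round(1))
# predicted outline vs. image
big=cv2.resize(p[320:360,350:390],(600,600),interpolation=2)
tc=np.array([569.9,-273.6]); z0=281.9-137
off=np.array([-0.5,-1.2])  # side cam minus mean
for ctr,col in ((tc+off,(255,0,0)),):
    b=np.array([[*(ctr+U*a*5+V*c*5),z] for z in (z0,z0+45) for a,c in ((1,1),(1,-1),(-1,-1),(-1,1))])
    q=((outline(n,b)-[350,320]+.5)*15).astype(int)
    for i in range(4):
        for j,k in ((i,(i+1)%4),(i,i+4)): cv2.line(big,tuple(map(int,q[j])),tuple(map(int,q[k])),col,1)
save("keyov.png",big)
E
```

```text
148 30 u [ 9.9 11.4 17.7] v [-4.8 -2.7  3.4]
153 34 u [10.1 11.3 19.5] v [-5.3 -2.3  3.6]
158 41 u [ 9.7 11.3 18.2] v [-5.2 -3.2  3.9]
163 37 u [10.1 11.5 20.2] v [-5.1 -2.5  4.4]
168 39 u [ 9.5 11.2 18.3] v [-5.  -3.3  3.8]
173 12 u [ 9.9 11.6 16.5] v [-5.2 -4.1  0.6]Traceback (most recent call last):
  File "<stdin>", line 10, in <module>
    return _quantile_unchecked(
        a, q, axis, out, overwrite_input, method, keepdims, weights)
    return _ureduce(a,
                    func=_quantile_ureduce_func,
    ...<5 lines>...
                    overwrite_input=overwrite_input,
                    method=method)
    r = func(a, **kwargs)
    result = _quantile(arr,
                       quantiles=q,
    ...<2 lines>...
                       out=out,
                       weights=wgt)
    slices_having_nans = np.isnan(arr[-1, ...])
                                  ~~~^^^^^^^^^
IndexError: index -1 is out of bounds for axis 0 with size 0
```

Side-camera depth puts the key 15 mm out along the slot direction and about 0 mm sideways from the shaft, and vertical. So it lines up with the slot to within about 0.5 mm. Next I lower it and watch the forces.

In the tool's units: -48 mm / 1000 = -0.048, -36 mm / 1000 = -0.036.

Call:
jog_arm(
  steps="0 0 -0.012 0;0 0 -0.024 0;0 0 -0.036 0;0 0 -0.048 0;0 0 -0.048 0;0 0 -0.048 0",
)

```text
t: 8.43
eef_pos: [569.8, -274.6, 233.9]
tool_rot: [1.772, 2.593, -0.0]
ft_force: [-0.8, 0.5, -0.1]
width: 9.4
finger_force: 30.0
```

Call:
jog_arm(
  steps="0 0 -0.003 0;0 0 -0.005 0;0 0 -0.007 0;0 0 -0.007 0",
)

```text
t: 8.93
eef_pos: [569.6, -274.3, 226.5]
tool_rot: [-1.772, -2.594, 0.0]
ft_force: [0.0, 0.5, 0.1]
width: 9.5
finger_force: 30.0
```

In the tool's units: -6 mm / 1000 = -0.006, -4 mm / 1000 = -0.004.

Call:
jog_arm(
  steps="0 0 -0.002 0;0 0 -0.004 0;0 0 -0.006 0;0 0 -0.006 0;0 0 -0.006 0",
)

```text
t: 9.55
eef_pos: [569.6, -274.4, 220.6]
tool_rot: [-1.772, -2.594, 0.0]
ft_force: [-1.1, -0.0, -0.2]
width: 9.6
finger_force: 30.0
```

Call:
jog_arm(
  steps="0 0 0 0;0 0 0 0;0 0 0 0;0 0 0 0",
  claw=0.4,
)

```text
t: 10.05
eef_pos: [569.7, -274.4, 220.7]
tool_rot: [1.772, 2.594, 0.0]
ft_force: [-0.7, -0.2, 0.2]
width: 36.6
finger_force: 0.0
```

In the tool's units: 480 mm / 1000 = 0.48, 420 mm / 1000 = 0.42.

Call:
jog_arm(
  steps="0 0 0.02 0;0 0 0.06 0;-0.006 0.06 0.09 0;-0.012 0.12 0.09 0;-0.012 0.18 0.09 0;-0.012 0.24 0.09 0;-0.012 0.3 0.09 0;-0.012 0.36 0.09 0;-0.012 0.42 0.09 0;-0.012 0.48 0.09 0",
  claw=1,
)

```text
t: 11.3
eef_pos: [557.8, 207.4, 312.5]
tool_rot: [1.772, 2.593, 0.003]
ft_force: [0.9, 0.4, 0.2]
width: 91.7
finger_force: 0.0
```

```bash
python3 - <<'E'
from h import *
ob=monitor.get_obs();print(ob["eef_pos"],ob["tool_rot"],ob["width"])
th=np.radians(21.4);U=np.array([np.cos(th),np.sin(th)]);V=np.array([-U[1],U[0]])
o=[]
for n in ("side","top"):
    p,W=cloud(n)
    c=np.array((554.6,-280.1) if n=="side" else (556.3,-278.7))
    s=sel(W,c+15*U,9,96,160); d=s[:,:2]-c
    print(n,len(s),np.c_[d@U,d@V,s[:,2]][np.argsort(-s[:,2])][:25].round(1).tolist())
    o.append(cv2.resize(p[325:385,330:390] if n=="side" else p[175:220,410:455],(390,390),interpolation=2))
save("key_in.png",np.hstack(o))
E
```

```text
[557.78637272 207.39172883 312.52846687] [1.77236155 2.59259043 0.00327724] 91.73444022779412
side 24 [[6.8, 0.3, 131.3], [8.4, 1.8, 131.2], [10.4, 6.2, 130.6], [9.2, 5.0, 129.8], [7.5, -1.9, 129.7], [9.5, -0.2, 128.8], [9.7, -2.8, 128.3], [11.5, -6.7, 127.7], [8.7, 4.2, 127.5], [14.0, 0.7, 126.2], [18.8, 1.9, 122.8], [17.3, 3.2, 122.8], [15.8, 4.5, 122.7], [18.8, -3.5, 122.5], [15.9, -0.9, 122.4], [17.7, -4.7, 121.5], [14.7, -2.2, 121.4], [19.5, -0.5, 121.4], [17.9, -1.9, 121.4], [18.2, 1.0, 120.9], [15.3, 0.9, 120.4], [15.8, 3.9, 119.5], [17.5, -2.8, 119.0], [19.1, -4.6, 115.5]]
top 31 [[6.9, -0.5, 133.2], [8.5, -4.8, 131.9], [7.8, 1.1, 130.8], [10.7, 7.9, 127.6], [8.6, 2.5, 127.5], [10.8, -7.7, 127.2], [15.4, -4.1, 125.6], [12.2, 3.3, 125.5], [16.4, -1.7, 125.0], [10.1, -2.4, 124.3], [18.4, 3.3, 124.0], [19.0, -3.2, 123.7], [15.7, 4.2, 123.5], [17.3, 0.2, 122.8], [11.6, -6.8, 122.6], [14.7, 1.1, 122.6], [12.6, -4.5, 121.6], [13.6, -1.9, 121.5], [10.9, -1.1, 120.9], [19.2, 4.3, 119.7], [12.7, 2.8, 117.1], [13.7, 5.1, 116.1], [11.0, 6.2, 116.1], [17.3, 5.7, 113.5], [16.2, 2.5, 112.0]]
```

View pics/key_in.png

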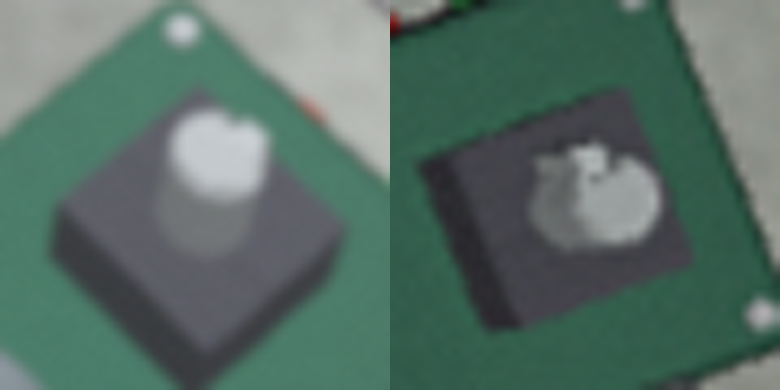

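The key stands on the slot bottom, with its top at about z = 123 in both cameras. Next, the wheel.

In the tool's units: -207 mm / 1000 = -0.207, -203 mm / 1000 = -0.203.

Call:
jog_arm(
  steps="0 0.03 -0.03 0;0 0.064 -0.08 0;0 0.064 -0.13 0;0 0.064 -0.175 0;0 0.064 -0.19 0;0 0.064 -0.203 0;0 0.064 -0.207 0;0 0.064 -0.207 0;0 0.064 -0.207 0;0 0.064 -0.207 0",
)

```text
t: 12.65
eef_pos: [558.0, 269.8, 104.4]
tool_rot: [1.772, 2.594, 0.002]
ft_force: [-0.0, -0.3, -0.5]
width: 92.4
finger_force: 0.0
```

Call:
jog_arm(
  steps="0 0 0 0;0 0 0 0;0 0 0 0;0 0 0 0;0 0 0 0;0 0 0 0",
  claw=0.4,
)

```text
t: 13.4
eef_pos: [557.8, 269.7, 103.7]
tool_rot: [1.772, 2.594, 0.0]
ft_force: [-0.1, 0.9, -0.3]
width: 59.3
finger_force: 30.0
```

In the tool's units: -1.295 rad / 6.2832 = -0.2061.

Call:
jog_arm(
  steps="0 0 0 0;0 0 0 0;0 0 0 0;0 0 0 -0.0294;0 0 0 -0.0589;0 0 0 -0.0883;0 0 0 -0.1178;0 0 0 -0.1472;0 0 0 -0.1767;0 0 0 -0.2061",
  claw=1,
)

```text
t: 14.65
eef_pos: [557.6, 269.7, 103.7]
tool_rot: [-2.981, -0.991, 0.0]
ft_force: [-0.1, -0.8, -0.5]
width: 92.0
finger_force: 0.0
```

In the tool's units: -0.276 rad / 6.2832 = -0.0439.

Call:
jog_arm(
  steps="0 0 0 -0.0294;0 0 0 -0.0439;0 0 0 -0.0439;0 0 0 -0.0439",
)

```text
t: 15.15
eef_pos: [557.6, 269.7, 103.7]
tool_rot: [-3.087, -0.583, 0.0]
ft_force: [-0.2, -0.0, 1.2]
width: 91.6
finger_force: 0.0
```

Call:
jog_arm(
  steps="0 0 0 0;0 0 0 0;0 0 0 0;0 0 0 0;0 0 0 0;0 0 0 0",
  claw=0.4,
)

```text
t: 15.9
eef_pos: [557.6, 269.9, 103.7]
tool_rot: [-3.087, -0.581, 0.0]
ft_force: [-0.2, 1.3, 0.6]
width: 57.4
finger_force: 30.0
```

```bash
python3 - <<'E'
from h import *
ob=monitor.get_obs();print(ob["eef_pos"],ob["tool_rot"],ob["width"],ob["joint_positions"])
E
```

```text
[557.56061921 269.89251105 103.71612731] [-3.08704866e+00 -5.80790307e-01  1.88460924e-04] 57.3811824369236 [-1.0780022   0.82940745  0.81471972  1.83596809 -0.80238913  0.84314424
 -1.05269348]
```

In the tool's units: -280 mm / 1000 = -0.28, 160 mm / 1000 = 0.16, 0.44 rad / 6.2832 = 0.07.

Call:
jog_arm(
  steps="0 0 0.02 0;0 0 0.05 0;0 0 0.09 0;0 0 0.13 0;0 -0.03 0.16 0.008;0 -0.08 0.16 0.0191;0 -0.13 0.16 0.0318;0 -0.18 0.16 0.0446;0 -0.23 0.16 0.0573;0 -0.28 0.16 0.07",
)

```text
t: 17.15
eef_pos: [556.9, -12.5, 264.4]
tool_rot: [2.885, 1.243, 0.0]
ft_force: [0.2, -0.1, -4.8]
width: 57.4
finger_force: 30.0
```

In the tool's units: -270 mm / 1000 = -0.27, -245 mm / 1000 = -0.245, 0.245 rad / 6.2832 = 0.039.

Call:
jog_arm(
  steps="0 -0.05 0 0.0095;0 -0.1 0 0.0191;0 -0.15 0 0.0286;-0.002 -0.2 0 0.039;-0.002 -0.245 0 0.039;-0.002 -0.27 0 0.039;-0.002 -0.27 0 0.039;-0.002 -0.27 0 0.039;-0.002 -0.27 0 0.039",
)

```text
t: 18.27
eef_pos: [556.0, -278.8, 263.7]
tool_rot: [-2.711, -1.586, -0.0]
ft_force: [0.1, 0.8, -4.7]
width: 57.5
finger_force: 30.0
```

```bash
python3 - <<'E'
from h import *
ob=monitor.get_obs();print(ob["eef_pos"],ob["tool_rot"],ob["width"],ob["ft_force"],ob["wrist_torque"],ob["joint_positions"])
th=np.radians(21.4);U=np.array([np.cos(th),np.sin(th)]);V=np.array([-U[1],U[0]])
for n in ("side","top"):
    p,W=cloud(n)
    s=sel(W,ob["eef_pos"],75,164,180)
    print(n,len(s),circ(s,60),np.median(s[:,2]))
    q=p.astype(int); red=(q[...,0]-np.maximum(q[...,1],q[...,2])>50)&(np.hypot(W[...,0]-556,W[...,1]+279)<62)&(W[...,2]>160)
    print(red.sum(),W[red].mean(0) if red.any() else 0)
    if n=="side": save("wh.png",cv2.resize(p[250:420,240:460],(777,600)))
E
```

```text
[ 555.95951673 -278.80381686  263.65787788] [-2.71080180e+00 -1.58605350e+00 -4.06097136e-04] 57.511493728353486 [ 0.13106038  0.81154184 -4.72383659] [-0.10296597  0.04346892  0.01587242] [-0.18518112  0.57188888  0.83555587  1.75118676 -0.48530138  1.03874056
  0.31351415]
side 1612 [ 554.8 -280.    59.6] 171.28496154250143
1 [ 583.95595597 -287.74186095  203.65045441]
top 629 [ 557.2 -277.2   58.7] 172.43690609606486
15 [ 602.7496549  -272.10638041  172.59728866]
```

In the tool's units: -26 mm / 1000 = -0.026, -20 mm / 1000 = -0.02.

Call:
jog_arm(
  steps="0 0 -0.01 0;0 0 -0.02 0;0 0 -0.026 0;0 0 -0.026 0;0 0 -0.026 0;0 0 -0.026 0",
)

```text
t: 19.12
eef_pos: [555.8, -280.6, 238.0]
tool_rot: [2.713, 1.583, 0.001]
ft_force: [0.2, 0.0, -4.4]
width: 57.5
finger_force: 30.0
```

In the tool's units: -8 mm / 1000 = -0.008, -6 mm / 1000 = -0.006.

Call:
jog_arm(
  steps="0 0.0008 -0.002 0;0 0.0008 -0.004 0;0 0.0008 -0.006 0;0 0.0008 -0.008 0;0 0.0008 -0.008 0",
)

```text
t: 19.75
eef_pos: [555.6, -279.6, 229.4]
tool_rot: [-2.713, -1.584, 0.0]
ft_force: [0.4, -0.5, -5.7]
width: 57.7
finger_force: 30.0
```

In the tool's units: -3.5 mm / 1000 = -0.0035, -3 mm / 1000 = -0.003.

Call:
jog_arm(
  steps="0 0 -0.001 0;0 0 -0.002 0;0 0 -0.003 0;0 0 -0.0035 0;0 0 -0.0035 0",
)

```text
t: 20.38
eef_pos: [555.6, -279.6, 226.1]
tool_rot: [-2.713, -1.584, 0.0]
ft_force: [-0.5, 0.0, -4.8]
width: 57.6
finger_force: 30.0
```

In the tool's units: -2 mm / 1000 = -0.002, -1.4 mm / 1000 = -0.0014.

Call:
jog_arm(
  steps="0 0 -0.0007 0;0 0 -0.0014 0;0 0 -0.002 0;0 0 -0.002 0",
)

```text
t: 20.88
eef_pos: [555.6, -279.6, 224.1]
tool_rot: [-2.713, -1.584, 0.0]
ft_force: [0.4, 0.1, -4.0]
width: 57.9
finger_force: 30.0
```

In the tool's units: -2 mm / 1000 = -0.002, -1.4 mm / 1000 = -0.0014.

Call:
jog_arm(
  steps="0 0 -0.0007 0;0 0 -0.0014 0;0 0 -0.002 0;0 0 -0.002 0",
)

```text
t: 21.38
eef_pos: [555.6, -279.6, 222.1]
tool_rot: [-2.713, -1.584, 0.0]
ft_force: [-0.2, 0.0, -5.1]
width: 57.6
finger_force: 30.0
```

In the tool's units: -6 mm / 1000 = -0.006, -4.5 mm / 1000 = -0.0045.

Call:
jog_arm(
  steps="0 0 -0.0015 0;0 0 -0.003 0;0 0 -0.0045 0;0 0 -0.006 0;0 0 -0.006 0",
)

```text
t: 22.0
eef_pos: [555.6, -279.5, 216.0]
tool_rot: [-2.713, -1.584, 0.0]
ft_force: [-0.6, -0.4, -4.5]
width: 57.6
finger_force: 30.0
```

In the tool's units: -10 mm / 1000 = -0.01, -8 mm / 1000 = -0.008.

Call:
jog_arm(
  steps="0 0 -0.002 0;0 0 -0.004 0;0 0 -0.006 0;0 0 -0.008 0;0 0 -0.01 0;0 0 -0.01 0",
)

```text
t: 22.75
eef_pos: [555.6, -279.5, 206.0]
tool_rot: [-2.713, -1.584, 0.0]
ft_force: [-0.3, 0.2, -4.9]
width: 57.7
finger_force: 30.0
```

Call:
jog_arm(
  steps="0 0 -0.002 0;0 0 -0.004 0;0 0 -0.006 0;0 0 -0.008 0;0 0 -0.008 0;0 0 -0.008 0",
)

```text
t: 23.5
eef_pos: [555.7, -279.6, 198.2]
tool_rot: [2.713, 1.584, 0.0]
ft_force: [0.5, 0.0, -4.7]
width: 57.5
finger_force: 30.0
```

Only about 3.5 mm remain, so I go gently to contact.

In the tool's units: -2.8 mm / 1000 = -0.0028, -2.4 mm / 1000 = -0.0024.

Call:
jog_arm(
  steps="0 0 -0.0008 0;0 0 -0.0016 0;0 0 -0.0024 0;0 0 -0.0028 0;0 0 -0.0028 0",
)

```text
t: 24.12
eef_pos: [555.6, -279.6, 195.3]
tool_rot: [-2.713, -1.584, 0.0]
ft_force: [0.2, 0.1, -4.7]
width: 57.6
finger_force: 30.0
```

In the tool's units: -1 mm / 1000 = -0.001, -0.8 mm / 1000 = -0.0008.

Call:
jog_arm(
  steps="0 0 -0.0004 0;0 0 -0.0008 0;0 0 -0.001 0;0 0 -0.001 0",
)

```text
t: 24.62
eef_pos: [555.7, -279.7, 194.7]
tool_rot: [-2.713, -1.584, -0.0]
ft_force: [-0.6, -0.6, 0.4]
width: 57.8
finger_force: 30.0
```

Contact came exactly at the seat height, with the wheel's weight taken up. I release and retreat, then check.

In the tool's units: -0.3 mm / 1000 = -0.0003.

Call:
jog_arm(
  steps="0 0 -0.0003 0;0 0 -0.0003 0;0 0 -0.0003 0",
)

```text
t: 25.0
eef_pos: [555.7, -279.6, 194.7]
tool_rot: [-2.713, -1.584, -0.001]
ft_force: [-2.6, 2.5, 5.5]
width: 57.7
finger_force: 30.0
```

Call:
jog_arm(
  steps="0 0 0 0;0 0 0 0;0 0 0 0;0 0 0 0;0 0 0.01 0;0 0 0.04 0;0 0 0.09 0;0 0 0.12 0;0 0.06 0.12 0;0 0.12 0.12 0",
  claw=1,
)

```text
t: 26.25
eef_pos: [555.6, -159.1, 315.2]
tool_rot: [2.714, 1.58, 0.003]
ft_force: [0.8, -0.3, -0.1]
width: 91.8
finger_force: 0.0
```

In the tool's units: 120 mm / 1000 = 0.12, 60 mm / 1000 = 0.06.

Call:
jog_arm(
  steps="0 0.06 0 0;0 0.12 0 0;0 0.12 0 0;0 0.12 0 0",
)

```text
t: 26.75
eef_pos: [555.7, -40.1, 314.7]
tool_rot: [2.713, 1.583, 0.001]
ft_force: [0.6, -0.8, -0.6]
width: 91.7
finger_force: 0.0
```

```bash
python3 - <<'E'
from h import *
o=[]
for n in ("side","top"):
    p,W=cloud(n)
    s=sel(W,(555.6,-279.6),75,97,110); print(n,len(s),circ(s,60),np.median(s[:,2]))
    s=s[np.isfinite(s).all(1)]; A=np.c_[s[:,:2]-[555.6,-279.6],np.ones(len(s))]
    print("plane",np.linalg.lstsq(A,s[:,2],rcond=None)[0])
    s=sel(W,(555.6,-279.6),35,120,136); print("boss top",np.percentile(s[:,2],[10,50,90]))
    o.append(cv2.resize(p[290:410,290:410] if n=="side" else p[150:240,380:470],(390,390),interpolation=2))
save("fin.png",np.hstack(o))
print(monitor.get_obs()["ft_force"])
E
```

```text
side 1887 [ 554.9 -280.7   59.8] 102.41719681181849
plane [8.46434745e-05 1.19289012e-03 1.02443078e+02]
boss top [123.99797208 126.55267531 130.07203406]
top 679 [ 556.6 -279.5   59. ] 103.67076587103585
plane [2.46130512e-03 1.29304205e-03 1.03653763e+02]
boss top [124.12588056 127.93246355 131.67847162]
[-0.28645899  0.27322361 -0.52837868]
```

View pics/fin.png

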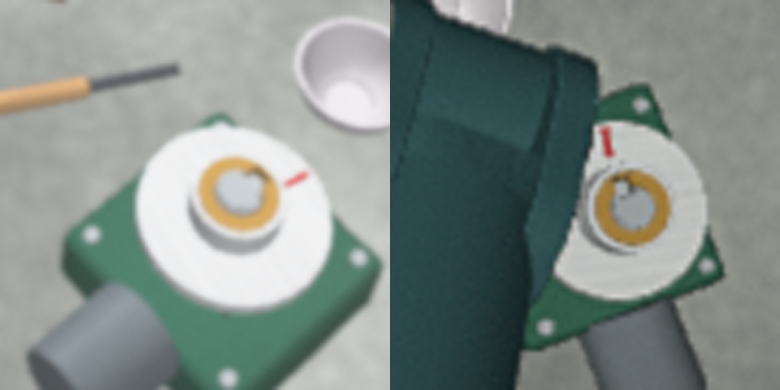

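The wheel sits level on the shoulder, with its disc top at z = 103 (91 + 12). The keyway is over the key, and the gripper is clear.

```bash
python3 -c "
from h import *
print(manip.finish_job())"
```

```text
the job is handed in; nothing more can be done
None
```

The key stands on the bottom of the slot and the wheel is fully home on the square shoulder, boss up; I handed the job in at about 27 s of the 72 s allowed.

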